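# Torch from the tool rack onto its charger

## Robot

A 6-joint arm with a two-finger parallel gripper is mounted at the origin on the work surface. World frame = base frame: x ahead of the robot, y to its left, z up, the work surface at z = 0. Lengths are in m, angles in degrees, forces in N, time in s.
With the tool pointing down it reaches from about 0.4 to 0.825 m from the base axis. Payload 7 kg.
Tool frame: the origin (TCP) lies on the front face of the gripper's body, between the roots of the fingers; the fingertips stand 66 mm ahead of it and the grasp point (between the pads) lies 47 mm ahead of it; z points along the fingers, y is the line along which they close (so a half turn about z gives the same grasp; the last joint's range is limited). The gripper opens to 88 mm and grips with 3 to 60 N. Pads are 19 mm wide; open, the fingers measure 130 mm over their backs; the gripper's body (78 mm by 193 mm) begins 47 mm behind the grasp point.
Start: joints at [-56.717, 20.546, 0.682, 0, -70.136, -16.507], TCP at [0.195, -0.646, 0.292] pointing down, gripper open.
Joint ranges: [-176.03, 176.03], [-82.01, 121.73], [-58.28, 71.71], [-173.87, 95.51], [-174.79, -0.11], [-173.66, 173.66]. Speed limits (degrees/s): [136.94, 136.94, 172.46, 180, 180, 180].

## Interface

Orientations are given as [roll, pitch, yaw] about the fixed x, y, z axes, in that order (R = Rz(yaw) Ry(pitch) Rx(roll)).
In Python, from plant import ctrl gives the robot as it stands.
- The arm moves only by the tool send_rows, never from a script. Its argument "deltas" is a list of rows, each a list of 2 entries, a list of its own where there are three numbers: the shift along the tool's x, y, z each as a share of 800 mm, from -1 to 1, then the turn about the tool's z as a share of 90 degrees, from -1 to 1. A call has exactly 5 rows; each row is the pose to reach, as a shift and turn from the pose commanded when the call began, along the tool's axes at that moment; what a row does not reach only later rows make up. A row lasts 1/12 s, in which the tool goes at most 41.7 mm and 7.16 degrees, less where a joint would pass 70% of its speed; a pose out of reach is approached as far as the arm can. A call with a number of a shift or a turn outside -1 to 1 is refused whole. A call with a gripper value outside its range is refused whole. "gripper" is the opening, from 0 (shut) to 1 (fully open), set as the call begins (left out, the last holds). The fingers move at their own pace and stop on an object; the grip force is fixed at half the most. Time passes only in rows, so rows that repeat a pose let the fingers close, or fill a call up. It gives the time, the measured TCP pose, the force, the opening and the grip force at its end, in the units of the state.
- ctrl.get_obs(): the state, without advancing time (a new reading comes with each control period).
- ctrl.snapshot(name): name is "scene" or "top" or "wrist"; returns a dict with "color" (400x640x3 uint8, red, green, blue), "vertical_fov" (degrees; the focal length in pixels is half the picture's height over the tangent of half this angle, whatever the lens; pixels are square), "cx", "cy" (the principal point, pixels), "rvec" (rotation vector, rad) and "tvec" (3), from world to camera coordinates, as OpenCV has them. Camera axes: x right, y down, z forward; pixel columns grow to the right and rows downward; lengths in m; the calibration is good to about 2 mm. The wrist camera is an equidistant fisheye: a pixel r from the principal point sees the ray r / f radians off the axis. A picture is of the moment at which its call begins. There is no depth.
- ctrl.close_job(): hands the job in; it is judged then, once.
Trained networks look in a picture, given as the dict that the camera call returned (one of the last four; its "shot" number tells which), for a name from the list of things; names that differ only in an ending like _2 or _b are one class to them, and where a whole thing is asked for, a point or a joint stands for the part that bears it (a point fixed in the world has none). Each returns a list of dicts, best first, with "conf" (0 to 1); they miss things now and then, are a little off and sometimes report something else, mostly with a low value. They report only what shows in the picture. A call takes as long as a camera call.
- ctrl.boxes_of(picture, thing): "xy" ([column, row] as shares, 0 to 1, of the picture: columns of its width, rows of its height, amid what is visible of it).
- ctrl.cut_out(picture, thing): "pixels" (400x640 bool, what is visible of it) and "xy" ([column, row] as shares, 0 to 1, of the picture: columns of its width, rows of its height, amid what is visible of it).
The state is a dict: "clock": time; "joint_pos": joint angles; "qvel": joint speeds; "tau": joint torques, N m; "tool_pos": TCP position; "orientation": TCP orientation; "force": force on the tool from outside, world axes, zero at the start; "moment": the same for the moment, N m; "opening": finger opening in m; "gripper_force": force on a finger pad.
Only numpy, scipy, OpenCV 4.12 (cv2) and the standard library are available. Lean on these libraries where they do the work, as an engineer would, in place of code of your own. Each camera call takes 0.05 s, during which the arm holds its last target. There are 200 camera calls.

## Task

Pull the yellow inspection torch out of its spring clips on the green tool rack and put it on charge in the black dock: tail cap pushed back against the sprung brass contact, not right to its stop, then the head pressed down until the orange latch has snapped back over the torch and it lies fully home, let go. Do not drop or force it, and leave the other tools in their clips and everything else on the bench where it is.

Things in the scene. Friction and masses are not known exactly. Their poses are not given: they have to be found in the camera images.
- torch: Yellow torch, 192 mm long, 150 to 290 g. Origin on the axis at the middle of its black-banded grip; x runs along the axis to the lens, z square to it. Body 26 mm in diameter, from x = -80 (tail cap) to +86 mm; black head 34 mm in diameter, from +86 to +112 mm. Round, so its roll does not matter. At the start it is in one of the rack's three places, lens up the slope.
- torch_lens (a point): Centre of the torch's lens face, at x = +112 mm of the torch.
- rack: Green open steel tool rack, 290 mm wide (y), 210 mm deep, 125 mm high at the rear, fixed to the bench. Origin on the bench under the middle of the bed, z up; at yaw 0 its low front faces the robot.
- bed: The rack's sloping bed. Origin 125 mm above the bench, on the middle tool's axis, midway between its clips. x points up the slope, 25 degrees above level; y across; z square out of the bed, 25 degrees from vertical, leaning to the front. Tools lie along x at y = -88, 0 and +88 mm with their axes at z = 0. The rails under the clips lie below z = -34 mm.
- clip_mouth (a point): Mouth of the middle tool's upper clip: bed x = 38, z = 16 mm. Every tool has two steel C-clips, at bed x = -38 and +38 mm, 14 mm wide, 36 mm across; mouths face bed +z. Two sprung jaws reach past the tool's middle. Pulled along +z the pair resists, up to 10 to 15 N within 3 to 6 mm, then snaps free; clear after 20 mm. Between the clips (62 mm) fingers can reach past the tool.
- ledge (a point): Top of the ledge on which the tools' tails rest, at bed x = -80, z = -7 mm. It does not hinder a pull along bed +z.
- drift: Brass bar, 26 mm in diameter, 130 mm long, in another place of the rack. Origin on its axis midway between the clips. To be left in its clips.
- scraper: Scraper, red round handle 26 mm in diameter, flat steel blade, 190 mm long, in the remaining place of the rack. Origin on its axis midway between the clips. To be left in its clips.
- rail: Aluminium bench rail, 330 x 50 x 10 mm, fixed to the bench. Origin on the bench; x along the rail, away from the robot, z up. On it the black charging dock (246 x 86 mm) is clamped with its middle anywhere from x = -15 to +15 mm: this is not given, it must be seen or felt. It does not slide in use. Home, the torch lies level along x, lens to +x. Below, X is counted from the dock's middle.
- seat_line (a point): Point on the torch's axis when home: rail x = 0, y = 0, z = 48 mm. Home, the torch's origin is at X = 0. Two grey saddles carry the 26 mm body, floor at z = 35 mm: rear X = -76 to -56, walls 31 mm apart; front X = +59 to +77, walls 29 mm apart. Walls go up to z = 58 mm, flared to 66 mm; the front +y wall only to 44 mm. Between the saddles it is free down to z = 18 mm.
- rail_end (a point): Top of the rail's far end, at rail x = +165, z = 10 mm. The dock's stop lip stands before the torch's lens, X = +112 to +118 mm, top at z = 40 mm; the sprung contact pushes the torch home against it.
- contact (a joint): How far the sprung brass contact is pushed in (to -x), m: 0 free, 0.010 fully in; 3 N to start, 6 N at the end, not to be driven onto its stop; 0.003 with the torch home. Free face, 12 x 12 mm, at X = -77, z = 48 mm; the 70 mm high block behind it fills X = -122 to -92 mm. Torch too long to lower level: tail in first, head up 10 to 20 degrees, pushed in 4 to 8 mm, then head down.
- latch (a joint): Angle of the orange latch, rad: 0 shut, grows as its nose swings out to +y (max 0.4), springs back. Nose tip at X = +59 to +77, y = +9.5, z = 58.5 mm, sloping up to z = 70 at y = 27, tab to y = 38, z = 76 mm. The torch meets it 21 mm above home, wedges it aside (about 0.15) and it snaps back to 0 over the torch. Pressed at its middle, tail in the saddle, that needs 10 to 12 N.
- spray: Red spray can, 58 mm in diameter, 190 mm tall, loose far on the left. To be left alone.
- bearing: Steel bearing ring, 62 mm in diameter, 18 mm high, lying in front. To be left alone.
- spanner: Steel spanner, 170 mm long, lying in front on the left. To be left alone.
- endcover: Round aluminium end cover, 84 mm in diameter, 26 mm high, lying in front on the right. To be left alone.

How it is judged:
By the outcome, as a careful person would: the job done as asked, in the order asked, and still so for the second after the job is handed in, with the robot touching nothing.
It also fails if it takes over 51 s, if anything falls off the work surface, if the arm or the gripper's body presses on something with over 40 N, if the wrist force passes 120 N, or if a joint passes its speed limit or range.

## Working session

There is one attempt and no reset: what is moved stays moved. The work goes in short steps, Python scripts to look and compute and a tool call to move; the robot and the scene stay as the last step left them, time stands still between calls to the robot, and variables do not carry over. Pictures are saved under pics/ and viewed, at most 10 in all, crops included, and the job is handed in when it is done.

Besides the shell and the picture viewer there is one more tool, called by a JSON object that holds its "name" and its "arguments", one argument or row to a line. send_rows: Moves the arm, as the interface text tells. Shift numbers are shares of 800 mm and turn numbers shares of 90 degrees, none past 1 either way. Its arguments: {"type":"object","properties":{"deltas":{"type":"array","items":{"type":"array"}},"gripper":{"type":"number"}},"required":["deltas"]}

```bash
mkdir -p pics; ls; cat > h.py <<'E'
import numpy as np, cv2
from plant import ctrl
from scipy.spatial.transform import Rotation as Ro
def save(p,n,crop=None,scale=1):
    c=p["color"][:,:,::-1]
    if crop: c=c[crop[1]:crop[3],crop[0]:crop[2]]
    cv2.imwrite("pics/"+n,cv2.resize(c,None,fx=scale,fy=scale,interpolation=cv2.INTER_CUBIC))
def cam(p):
    R=cv2.Rodrigues(np.array(p["rvec"],float))[0];t=np.array(p["tvec"],float).ravel()
    f=200/np.tan(np.radians(p["vertical_fov"])/2);return R,t,f
def ray(p,uv,fish=False):
    R,t,f=cam(p);d=np.array([(uv[0]-p["cx"])/f,(uv[1]-p["cy"])/f])
    if fish:
        r=np.hypot(*d);v=np.r_[d/max(r,1e-9)*np.sin(r),np.cos(r)]
    else: v=np.r_[d,1]
    v=R.T@v;return -R.T@t,v/np.linalg.norm(v)
def proj(p,X,fish=False):
    R,t,f=cam(p);c=np.atleast_2d(X)@R.T+t
    if fish:
        r=np.linalg.norm(c[:,:2],axis=1);th=np.arctan2(r,c[:,2]);q=c[:,:2]/r[:,None]*th[:,None]
    else:q=c[:,:2]/c[:,2:]
    return q*f+[p["cx"],p["cy"]]
def atz(p,uv,z,fish=False):
    o,v=ray(p,uv,fish);return o+v*(z-o[2])/v[2]
E
python3 - <<'E'
from h import *
for n in("scene","top"):
    p=ctrl.snapshot(n);save(p,n+"0.png")
    print(n,p["cx"],p["cy"],p["vertical_fov"],(-cam(p)[0].T@cam(p)[1]).round(3))
    for th in("torch","rack","rail","torch_lens","contact","latch","drift","scraper","bed"):
        try:print(th,[(np.array(d["xy"])*[640,400]).round(1).tolist()+[round(d["conf"],2)] for d in ctrl.boxes_of(p,th)[:3]])
        except Exception as e:print(th,e)
print(ctrl.get_obs())
E
```

```text
pics
scene 317.36866672682686 192.78183647135688 47.03587209510087 [ 1.193 -0.081  1.152]
torch [[174.7, 238.8, 0.6]]
rack [[223.0, 244.2, 0.86]]
rail [[359.4, 219.9, 0.73], [220.5, 243.8, 0.59], [222.4, 223.7, 0.46]]
torch_lens [[173.9, 237.6, 0.78]]
contact [[359.4, 220.5, 0.68]]
latch [[374.6, 228.2, 0.65]]
drift [[248.6, 219.8, 0.57]]
scraper [[210.7, 228.9, 0.9]]
bed [[223.6, 229.1, 0.77], [176.1, 238.1, 0.7], [210.4, 231.0, 0.22]]
top 312.78137210753295 199.69635266998978 43.0647402713564 [0.305 0.053 1.41 ]
torch [[466.0, 169.7, 0.67]]
rack [[425.3, 182.5, 0.65]]
rail [[286.2, 197.6, 0.91]]
torch_lens [[469.8, 171.3, 0.77]]
contact []
latch [[425.7, 185.2, 0.6], [277.6, 159.6, 0.53]]
drift [[398.7, 177.4, 0.8]]
scraper [[434.5, 169.3, 0.96]]
bed [[422.7, 185.3, 0.67]]
{'clock': 1.0, 'joint_pos': array([-5.67169792e+01,  2.05447035e+01,  6.81097370e-01,  3.61478100e-04,
       -7.01346795e+01, -1.65068124e+01]), 'qvel': array([ 0.04927605,  0.04695495,  0.07113321, -0.08064387,  0.03021464,
       -0.01160125]), 'tau': array([-7.80690461e-04, -5.82395017e+01,  2.93300682e+01,  7.00259686e+00,
        1.25078243e-02, -2.42044507e-05]), 'tool_pos': array([ 0.19480022, -0.64625562,  0.29217454]), 'orientation': array([-1.79998260e+02,  1.61135199e-04, -1.63223669e+02]), 'force': array([ 0.24044417, -0.00142826, -0.39110194]), 'moment': array([-0.0300124 ,  0.01296699,  0.00042747]), 'gripper_force': 0.0, 'opening': 0.08761705146568322}
```

View pics/top0.png

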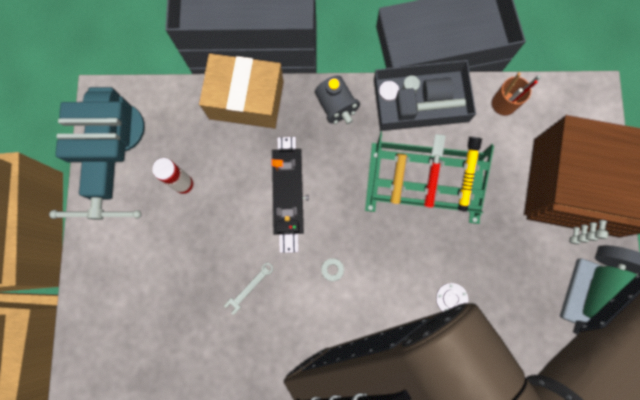

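View pics/scene0.png

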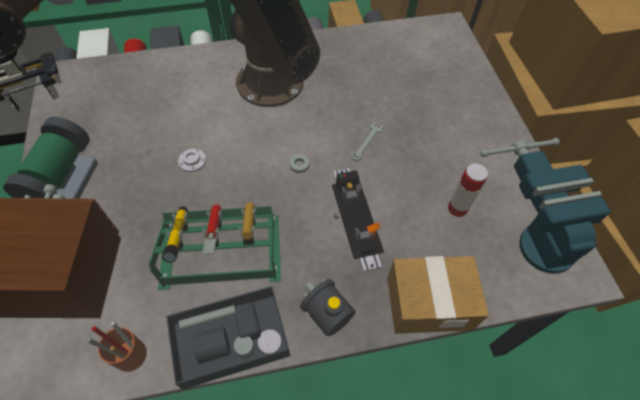

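```bash
cat >> h.py <<'E'
from scipy.optimize import minimize
def hull_mask(uv):
    m=np.zeros((1600,2560),np.uint8)
    cv2.fillConvexPoly(m,cv2.convexHull(np.round(uv*4+1.5).astype(np.int32)),1)
    return cv2.resize(m.astype(np.float32),(640,400),interpolation=cv2.INTER_AREA)
a=np.linspace(0,2*np.pi,24,endpoint=False);C=np.c_[np.cos(a),np.sin(a)]
TB=np.vstack([np.c_[np.full(24,x),C*13e-3] for x in(-.08,.086)])
TH=np.vstack([np.c_[np.full(24,x),C*17e-3] for x in(.086,.112)])
def torchR(yaw,tilt): return Ro.from_euler('ZY',[yaw,-tilt],degrees=True).as_matrix()
def fit_torch(ps,x0,z,tilt,fish=(0,0)):
    ms=[ctrl.cut_out(p,"torch")[0]["pixels"].astype(np.float32) for p in ps]
    def cost(q):
        R=torchR(q[2],tilt);t=np.r_[q[:2]/1000,z];s=0
        for p,m,f in zip(ps,ms,fish):
            h=np.maximum(hull_mask(proj(p,TB@R.T+t,f)),hull_mask(proj(p,TH@R.T+t,f)))
            s+=1-np.minimum(h,m).sum()/np.maximum(h,m).sum()
        return s/len(ps)
    return minimize(cost,x0,method="Nelder-Mead",options=dict(initial_simplex=np.array(x0)+np.vstack([np.zeros(3),np.diag([15,15,6])]),maxiter=120,xatol=.1,fatol=1e-4))
E
python3 - <<'E'
from h import *
t=ctrl.snapshot("top");s=ctrl.snapshot("scene")
x0=np.r_[atz(t,(468,172),.125)[:2]*1000,-8]
for ps in([t,s],[t],[s]):
    r=fit_torch(ps,x0,.125,25);print(r.x.round(1),round(r.fun,3))
# rail ends, near/far
for u in[(280,150),(287,137),(296,137),(282,250),(297,249)]:print(u,atz(t,u,.01).round(4))
for n in("rail","latch"):
    for p in(t,s):
        for d in ctrl.cut_out(p,n)[:2]:
            m=d["pixels"];v=np.argwhere(m);print(n,d["conf"],v.min(0),v.max(0),m.sum(), cv2.minAreaRect(v[:,::-1].astype(np.float32)))
save(t,"rail_t.png",(255,120,325,260),5.5/1.4); 
cv2.imwrite("pics/dock.png",np.hstack([cv2.resize(t["color"][125:260,250:330,::-1],(356,600),interpolation=cv2.INTER_CUBIC),cv2.resize(s["color"][160:280,320:400,::-1],(400,600),interpolation=cv2.INTER_CUBIC)]))
E
```

```text
[ 592.7 -306.9   -6.3] 0.106
[ 594.5 -306.6   -6.5] 0.078
[ 591.9 -307.7   -6.4] 0.107
(280, 150) [0.7087 0.1889 0.01  ]
(287, 137) [0.7474 0.1693 0.01  ]
(296, 137) [0.7473 0.1434 0.01  ]
(282, 250) [0.4224 0.1785 0.01  ]
(297, 249) [0.4253 0.137  0.01  ]
rail 0.77 [138 271] [251 303] 2980 ((287.80474853515625, 194.4896697998047), (113.30779266357422, 30.91444206237793), 88.05851745605469)
rail 0.4 [137 458] [211 481] 794 ((467.904052734375, 173.4720001220703), (13.519805908203125, 75.90357971191406), 11.496563911437988)
rail 0.73 [168 333] [271 382] 2971 ((356.4424743652344, 218.619384765625), (106.22268676757812, 37.80293273925781), 68.00886535644531)
rail 0.28 [149 178] [171 205] 488 ((192.00003051757812, 160.00001525878906), (21.466251373291016, 26.832815170288086), 63.43495178222656)
latch 0.69 [151 374] [212 487] 1816 ((430.51690673828125, 180.84561157226562), (109.28575897216797, 51.83151626586914), 6.24191427230835)
latch 0.49 [160 271] [167 282] 79 ((276.5, 163.5), (7.0, 11.0), 90.0)
latch 0.65 [223 368] [234 379] 89 ((373.4800109863281, 227.36001586914062), (9.199999809265137, 11.200000762939453), 36.869895935058594)
```

View pics/dock.png

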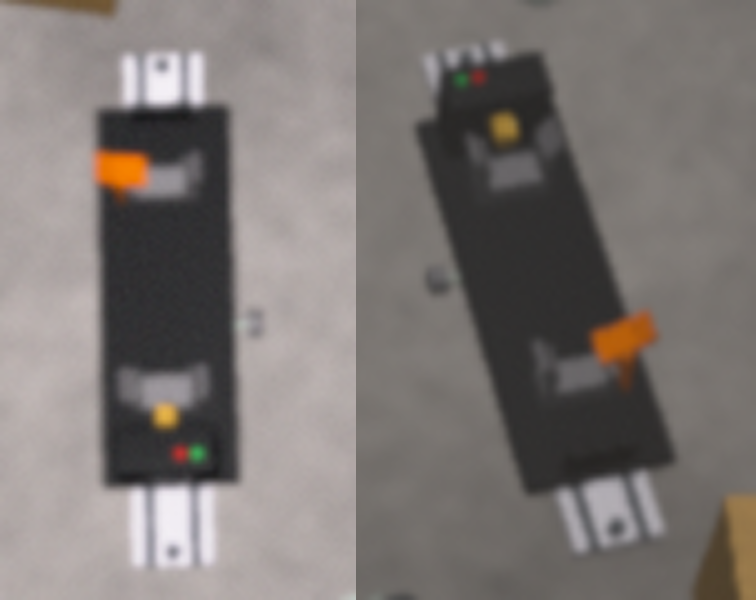

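```bash
cat >> h.py <<'E'
def goal(t,yaw=None):
    o=ctrl.get_obs();p=np.array(o["tool_pos"]);R=Ro.from_euler('xyz',o["orientation"],degrees=True).as_matrix()
    cur=o["orientation"][2];d=0 if yaw is None else (yaw-cur+180)%360-180
    print("t",round(o["clock"],2),"p",p.round(4),"yaw",round(cur,2),"F",np.round(o["force"],1),"op",round(o["opening"],4),"gf",round(o["gripper_force"],1))
    print("shift",(R.T@(np.array(t)-p)/.8).round(4),"turn",round(-d/90,4), "dist",np.linalg.norm(np.array(t)-p).round(4))
E
python3 - <<'E'
from h import *
goal([.585,-.306,.285],173.6)
E
```

```text
t 1.5 p [ 0.1948 -0.6463  0.2922] yaw -163.22 F [0.4 0.7 0.1] op 0.0876 gf 0.0
shift [-0.5897  0.2665  0.009 ] turn 0.2575 dist 0.5178
```

{"name": "send_rows", "arguments": {
  "deltas": [
    [[-0.59, 0.2665, 0.009], 0.2575],
    [[-0.59, 0.2665, 0.009], 0.2575],
    [[-0.59, 0.2665, 0.009], 0.2575],
    [[-0.59, 0.2665, 0.009], 0.2575],
    [[-0.59, 0.2665, 0.009], 0.2575]
  ],
  "gripper": 0.55
}}

```text
clock: 1.92
tool_pos: [0.3488, -0.5117, 0.2895]
orientation: [-180.0, 0.0, 173.4]
force: [0.8, -1.5, 0.5]
opening: 0.0603
gripper_force: 0.0
```

```bash
python3 - <<'E'
from h import *
goal([.585,-.306,.285],173.6)
E
```

```text
t 1.92 p [ 0.3488 -0.5117  0.2895] yaw 173.37 F [ 0.8 -1.5  0.5] op 0.0603 gf 0.0
shift [-0.2636  0.2895  0.0056] turn -0.0025 dist 0.3132
```

{"name": "send_rows", "arguments": {
  "deltas": [
    [[-0.24, 0.264, 0.0056], 0],
    [[-0.24, 0.264, 0.0056], 0],
    [[-0.24, 0.264, 0.0056], 0],
    [[-0.24, 0.264, 0.0056], 0],
    [[-0.24, 0.264, 0.0056], 0]
  ]
}}

```text
clock: 2.33
tool_pos: [0.5056, -0.3738, 0.2864]
orientation: [-180.0, 0.0, 173.6]
force: [0.5, -1.2, -0.5]
opening: 0.0484
gripper_force: 0.0
```

{"name": "send_rows", "arguments": {
  "deltas": [
    [[-0.055, 0.06, 0], 0],
    [[-0.076, 0.083, 0], 0],
    [[-0.076, 0.083, 0], 0],
    [[-0.076, 0.083, 0], 0],
    [[-0.076, 0.083, 0], 0]
  ]
}}

```text
clock: 2.75
tool_pos: [0.5724, -0.3157, 0.2858]
orientation: [180.0, -0.0, 173.7]
force: [0.7, -0.2, 0.2]
opening: 0.048
gripper_force: 0.0
```

```bash
python3 - <<'E'
from h import *
goal([.593,-.307,.172],173.6)
w=ctrl.snapshot("wrist");save(w,"w1.png")
print(-cam(w)[0].T@cam(w)[1],cam(w)[2])
x0=[593,-307,-6.4]
r=fit_torch([w],x0,.125,25,(1,));print(r.x.round(1),round(r.fun,3))
R=torchR(-6.4,25);print(proj(w,np.array([[-.08,0,0],[0,0,0],[.112,0,0],[-.038,0,.016],[.038,0,.016]])@R.T+[.593,-.307,.125],1).round(0))
E
```

```text
t 2.75 p [ 0.5724 -0.3157  0.2858] yaw 173.68 F [ 0.7 -0.2  0.2] op 0.048 gf 0.0
shift [-0.0245  0.0136  0.1422] turn 0.0009 dist 0.1159
[ 0.49221023 -0.30807626  0.3781697 ] 309.70691628693146
[ 591.3 -283.6   -9. ] 0.88
[[332. 134.]
 [332. 221.]
 [332. 344.]
 [333. 174.]
 [333. 265.]]
```

View pics/w1.png

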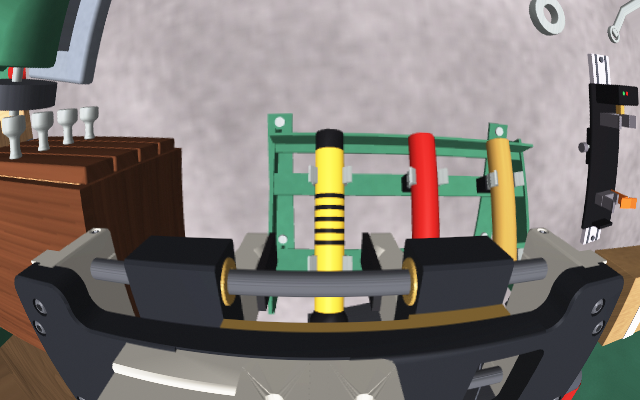

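```bash
python3 - <<'E'
from h import *
w=ctrl.snapshot("wrist")
hsv=cv2.cvtColor(w["color"],cv2.COLOR_RGB2HSV)
m=cv2.inRange(hsv,(22,150,120),(34,255,255));m[:,:300]=0;m[:,360:]=0
rows=[r for r in range(152,262,2) if m[r].sum()>255*15]
uv=np.array([[np.median(np.where(m[r])[0]),r] for r in rows])
# fit y,yaw: project axis line
from scipy.optimize import least_squares
def res(q):
    R=torchR(q[1],25);s=np.linspace(-.09,.1,80);P=proj(w,np.c_[s,0*s,0*s]@R.T+[.593,q[0],.125],1)
    return np.interp(uv[:,1],P[:,1],P[:,0])-uv[:,0]
r=least_squares(res,[-.307,-6],x_scale=[.01,1]);print(r.x,np.abs(r.fun).max())
col=w["color"][140:290,int(uv[:,0].mean())].astype(int).sum(1);print(col.tolist())
y=r.x[0];R=torchR(r.x[1],25)
# surface line seen: point on top of body facing the camera
print(proj(w,np.array([[-.08,0,.013],[-.038,0,.013],[0,0,.013],[.038,0,.013]])@R.T+[.593,y,.125],1).round(1))
goal([.593,y,.21],r.x[1]+180);goal([.593,y,.174],r.x[1]+180)
E
```

```text
[-0.30887124 -5.52623959] 1.161018118303332
[113, 110, 110, 109, 109, 112, 124, 330, 559, 595, 598, 598, 599, 599, 599, 599, 599, 598, 599, 599, 599, 599, 599, 600, 599, 602, 601, 601, 600, 600, 600, 602, 603, 602, 602, 602, 603, 603, 603, 604, 603, 604, 604, 604, 604, 604, 605, 605, 605, 605, 604, 605, 605, 577, 139, 137, 138, 242, 535, 607, 607, 606, 606, 608, 587, 422, 155, 145, 146, 334, 541, 609, 609, 610, 610, 610, 596, 299, 180, 154, 157, 397, 580, 611, 612, 612, 612, 613, 603, 230, 157, 159, 162, 464, 613, 614, 614, 614, 614, 615, 606, 223, 167, 164, 169, 493, 617, 616, 617, 617, 617, 618, 618, 618, 618, 618, 618, 617, 618, 619, 619, 619, 620, 619, 619, 620, 619, 620, 620, 620, 553, 323, 154, 164, 184, 207, 244, 269, 285, 312, 324, 330, 348, 333, 361, 379, 357, 367, 376, 376]
[[329.9 129.8]
 [331.  176.1]
 [331.9 220.5]
 [332.6 265.8]]
t 2.9 p [ 0.5712 -0.3171  0.2862] yaw 173.53 F [ 0.2 -0.9  0.1] op 0.0479 gf 0.0
shift [-0.0259  0.0132  0.0953] turn -0.0105 dist 0.0797
t 2.9 p [ 0.5712 -0.3171  0.2862] yaw 173.53 F [ 0.2 -0.9  0.1] op 0.0479 gf 0.0
shift [-0.0259  0.0132  0.1403] turn -0.0105 dist 0.1146
```

{"name": "send_rows", "arguments": {
  "deltas": [
    [[-0.0235, 0.013, 0.02], -0.005],
    [[-0.0235, 0.013, 0.05], -0.005],
    [[-0.0235, 0.013, 0.075], -0.005],
    [[-0.0235, 0.013, 0.09], -0.005],
    [[-0.0235, 0.013, 0.0953], -0.005]
  ],
  "gripper": 0.45
}}

```text
clock: 3.32
tool_pos: [0.5903, -0.3086, 0.2077]
orientation: [180.0, -0.2, 174.0]
force: [-0.9, 0.3, 0.1]
opening: 0.0396
gripper_force: 0.0
```

```bash
python3 - <<'E'
from h import *
w=ctrl.snapshot("wrist");save(w,"w2.png",(160,80,480,340),2)
goal([.5915,-.3089,.172],174.1)
print(proj(w,np.array([[-.08,0,.013],[-.038,0,.013],[0,0,.013],[.038,0,.013]])@torchR(-6,25).T+[.5915,-.3089,.125],1).round(1))
E
```

```text
t 3.37 p [ 0.5907 -0.3086  0.2082] yaw 173.97 F [-0.2  0.4 -0.9] op 0.0394 gf 0.0
shift [-0.0012 -0.0003  0.0452] turn -0.0014 dist 0.0362
[[319.8 110.2]
 [319.9 175.2]
 [320.  239.5]
 [320.  303.8]]
```

View pics/w2.png

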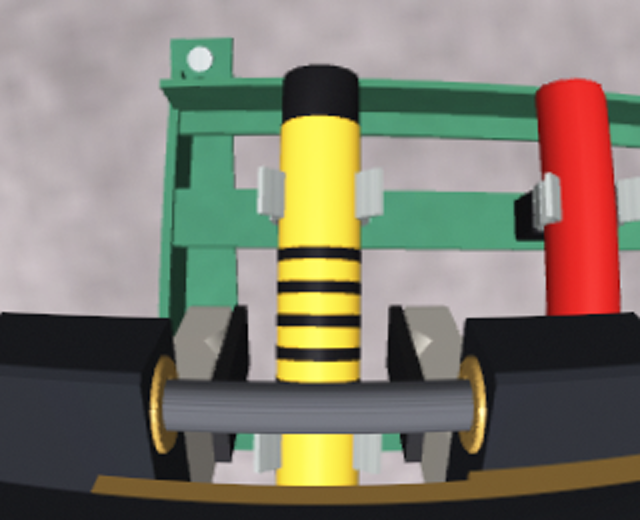

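{"name": "send_rows", "arguments": {
  "deltas": [
    [[-0.001, 0, 0.015], 0],
    [[-0.001, 0, 0.03], 0],
    [[-0.001, 0, 0.04], 0],
    [[-0.001, 0, 0.045], 0],
    [[-0.001, 0, 0.045], 0]
  ]
}}

```text
clock: 3.78
tool_pos: [0.5922, -0.3079, 0.1725]
orientation: [180.0, -0.1, 174.0]
force: [-0.1, 0.3, 0.6]
opening: 0.0393
gripper_force: 0.0
```

{"name": "send_rows", "arguments": {
  "deltas": [
    [[0, 0, 0], 0],
    [[0, 0, 0], 0],
    [[0, 0, 0], 0],
    [[0, 0, 0], 0],
    [[0, 0, 0], 0]
  ],
  "gripper": 0
}}

```text
clock: 4.2
tool_pos: [0.5931, -0.3082, 0.1745]
orientation: [-180.0, 0.1, 174.1]
force: [0.2, -1.0, 1.6]
opening: 0.025
gripper_force: 30.0
```

{"name": "send_rows", "arguments": {
  "deltas": [
    [[0.001, 0, -0.0022], 0],
    [[0.0021, 0, -0.0045], 0],
    [[0.0037, 0, -0.008], 0],
    [[0.0053, 0, -0.0113], 0],
    [[0.008, 0, -0.017], 0]
  ]
}}

```text
clock: 4.62
tool_pos: [0.5864, -0.3071, 0.1858]
orientation: [180.0, -0.1, 174.0]
force: [1.4, -1.6, -5.2]
opening: 0.025
gripper_force: 30.0
```

{"name": "send_rows", "arguments": {
  "deltas": [
    [[0.003, 0, -0.006], 0],
    [[0.006, 0, -0.013], 0],
    [[0.009, 0, -0.019], 0],
    [[0.013, 0, -0.028], 0],
    [[0.013, 0, -0.035], 0]
  ]
}}

```text
clock: 5.03
tool_pos: [0.5754, -0.3062, 0.2167]
orientation: [180.0, 0.0, 174.0]
force: [-0.7, 0.0, -2.3]
opening: 0.0252
gripper_force: 30.0
```

```bash
python3 - <<'E'
from h import *
w=ctrl.snapshot("wrist");save(w,"w3.png")
goal([.57,-.2,.28],181.5)
t=ctrl.snapshot("top")
# rail+dock measurement in wrist & top
for p,n in((w,"w"),(t,"t")):
    for th in("rail","latch","contact"):
        for d in ctrl.cut_out(p,th)[:2]:
            v=np.argwhere(d["pixels"]);print(n,th,round(d["conf"],2),(np.array(d["xy"])*[640,400]).round(1),v.min(0),v.max(0))
# rail ends from top picture by eye
f=atz(t,(286.4,136.7),.01);nr=atz(t,(288.6,252.0),.01);print(f,nr,np.linalg.norm(f-nr))
E
```

```text
t 5.08 p [ 0.5762 -0.3065  0.218 ] yaw 174.07 F [ 0.6  0.7 -1.3] op 0.0254 gf 30.0
shift [ 0.0213  0.1316 -0.0777] turn -0.0826 dist 0.1234
w rail 0.84 [623.7 161.6] [ 50 602] [259 639]
w rail 0.41 [401.  189.2] [138 242] [321 567]
w contact 0.42 [399.8 192.2] [137 242] [321 567]
t rail 0.76 [286.  197.2] [137 271] [252 308]
t rail 0.4 [466.6 201. ] [157 461] [214 475]
t latch 0.39 [277.6 162.4] [159 271] [168 282]
t contact 0.4 [171.3 171.8] [158 152] [193 193]
[0.74827054 0.17104925 0.01      ] [0.41692213 0.1601255  0.01      ] 0.3315284182858067
```

View pics/w3.png

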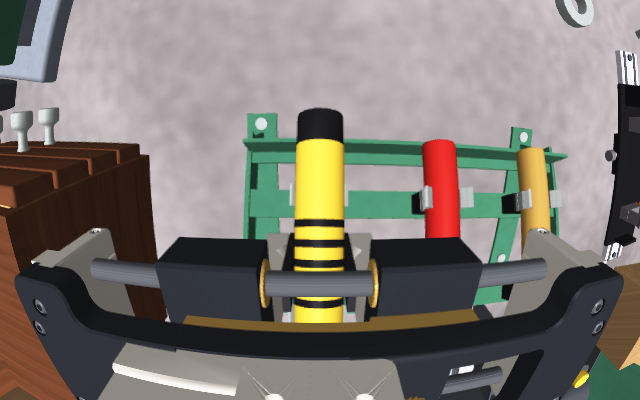

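{"name": "send_rows", "arguments": {
  "deltas": [
    [[0.005, 0.02, -0.04], 0],
    [[0.02, 0.068, -0.06], -0.03],
    [[0.03, 0.12, -0.08], -0.05],
    [[0.04, 0.17, -0.09], -0.07],
    [[0.045, 0.22, -0.09], -0.087]
  ]
}}

```text
clock: 5.85
tool_pos: [0.5584, -0.1299, 0.2895]
orientation: [-180.0, 0.2, -178.1]
force: [0.6, 0.1, -2.5]
opening: 0.0252
gripper_force: 30.0
```

```bash
python3 - <<'E'
from h import *
goal([.57,.06,.29],181.9)
E
```

```text
t 5.85 p [ 0.5584 -0.1299  0.2895] yaw -178.07 F [ 0.6  0.1 -2.5] op 0.0252 gf 30.0
shift [-0.0224  0.2368 -0.0007] turn 0.0003 dist 0.1903
```

{"name": "send_rows", "arguments": {
  "deltas": [
    [[-0.007, 0.05, 0], 0],
    [[-0.013, 0.1, 0], 0],
    [[-0.018, 0.15, 0], 0],
    [[-0.021, 0.195, 0], 0],
    [[-0.021, 0.215, 0], 0]
  ]
}}

```text
clock: 6.27
tool_pos: [0.5698, 0.0452, 0.2872]
orientation: [180.0, 0.0, -178.0]
force: [0.2, -0.5, -2.0]
opening: 0.0254
gripper_force: 30.0
```

{"name": "send_rows", "arguments": {
  "deltas": [
    [[0, 0, 0], 0],
    [[0, 0, 0], 0],
    [[0, 0, 0], 0],
    [[0, 0, 0], 0],
    [[0, 0, 0], 0]
  ]
}}

```text
clock: 6.68
tool_pos: [0.5696, 0.0404, 0.2873]
orientation: [-180.0, -0.0, -178.2]
force: [-0.1, -0.6, -2.0]
opening: 0.0252
gripper_force: 30.0
```

```bash
python3 - <<'E'
from h import *
goal([.57,.06,.29],181.9)
w=ctrl.snapshot("wrist");save(w,"w4.png",(300,60,620,340),2)
c=np.array([.5826,.1656]);u=np.array([np.cos(np.radians(1.89)),np.sin(np.radians(1.89))]);v=np.array([-u[1],u[0]])
P=lambda X,Y,z:np.r_[c+u*X+v*Y,z]
for nm,X,Y,z in(("railnear",-.165,0,.01),("railfar",.165,0,.01),("contact",-.077,0,.048),("rs wall",-.066,-.0155,.066),("block top edge front",-.092,0,.07),("latchtab",.068,.038,.076),("fs wall -y",.059,-.0145,.066)):
    print(nm,proj(w,P(X,Y,z),1).round(1))
np.save("c.npy",[0])
E
```

```text
t 6.68 p [0.5696 0.0404 0.2873] yaw -178.2 F [-0.1 -0.6 -2. ] op 0.0252 gf 30.0
shift [-0.0013  0.0244 -0.0034] turn -0.0011 dist 0.0197
railnear [[421.9  53.4]]
railfar [[403.6 292.7]]
contact [[431.2 126.3]]
rs wall [[423.  137.3]]
block top edge front [[439.1 113.9]]
latchtab [[456.1 254.3]]
fs wall -y [[413.9 245.7]]
```

View pics/w4.png

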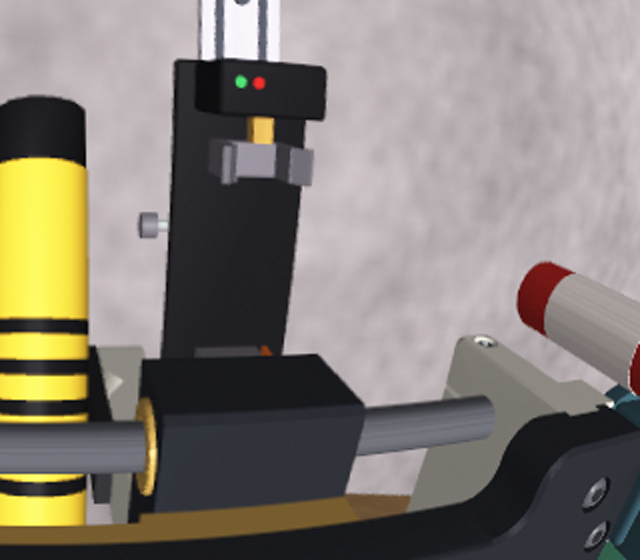

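```bash
python3 - <<'E'
from h import *
goal([.57,.06,.29],181.9)
w=ctrl.snapshot("wrist")
c=np.array([.5826,.1656]);u=np.array([np.cos(np.radians(1.89)),np.sin(np.radians(1.89))]);v=np.array([-u[1],u[0]])
for nm,uv,z,X in(("contact",(431,130),.054,-77),("blockfront",(432,119),.07,-92),("saddle front",(428,149),.035,-56),("saddle wall mid",(414.5,141.5),.066,-66),("wall R",(450,142.5),.066,-66)):
    q=atz(w,uv,z,1)[:2]-c;print(nm,(q@u*1000-X).round(1),(q@v*1000).round(1))
# torch tail in hand: fit along-axis and tilt using yellow/tail rows
o=ctrl.get_obs();p=np.array(o["tool_pos"]);yaw=o["orientation"][2]+180
for tilt in(15,20,25,30):
    R=torchR(yaw,tilt);g=p-[0,0,.047]
    print(tilt,proj(w,np.array([[-.08,0,.013],[-.08,0,-.013],[0,0,.013]])@R.T+g,1).round(1).tolist())
g=cv2.cvtColor(w["color"],cv2.COLOR_RGB2GRAY)[80:310,321].astype(int)
d=np.diff(g);print([(80+i,int(x)) for i,x in enumerate(d) if abs(x)>35])
E
```

```text
t 6.73 p [0.5696 0.0404 0.2873] yaw -178.2 F [-0.3  0.3 -2.8] op 0.0248 gf 30.0
shift [-0.0012  0.0244 -0.0033] turn -0.0012 dist 0.0197
contact 3.7 -2.2
blockfront 5.9 -7.8
saddle front 6.7 2.6
saddle wall mid 4.8 -24.8
wall R 4.2 16.6
15 [[320.7, 103.9], [320.3, 116.0], [320.6, 273.4]]
20 [[320.6, 106.0], [320.2, 121.1], [320.6, 271.1]]
25 [[320.5, 109.0], [320.2, 126.7], [320.6, 268.8]]
30 [[320.4, 112.9], [320.1, 132.8], [320.6, 266.4]]
[(106, -52), (107, -65), (137, 39), (138, 127), (217, -43), (218, -88), (219, -56), (225, 71), (226, 87), (239, -148), (246, 48), (247, 122), (259, -123), (260, -50), (267, 135), (270, -93), (271, -67), (296, 139), (300, -126), (301, -41), (307, 114), (308, 69)]
```

```bash
python3 - <<'E'
from h import *
goal([.5934,.166,.20],181.9)
E
```

```text
t 6.78 p [0.5696 0.0405 0.2873] yaw -178.2 F [ 0.4  0.6 -1.8] op 0.025 gf 30.0
shift [-0.0346  0.1558  0.1092] turn -0.0011 dist 0.1547
```

{"name": "send_rows", "arguments": {
  "deltas": [
    [[-0.01, 0.04, 0.01], 0],
    [[-0.02, 0.085, 0.03], -0.001],
    [[-0.028, 0.125, 0.06], -0.001],
    [[-0.0346, 0.15, 0.09], -0.001],
    [[-0.0346, 0.1558, 0.109], -0.001]
  ]
}}

```text
clock: 7.2
tool_pos: [0.5935, 0.1693, 0.1976]
orientation: [-180.0, -0.1, -178.0]
force: [-0.3, -1.2, -2.8]
opening: 0.0252
gripper_force: 30.0
```

{"name": "send_rows", "arguments": {
  "deltas": [
    [[0, 0, 0], 0],
    [[0, 0, 0], 0],
    [[0, 0, 0], 0],
    [[0, 0, 0], 0],
    [[0, 0, 0], 0]
  ]
}}

```text
clock: 7.62
tool_pos: [0.5938, 0.1663, 0.2018]
orientation: [179.9, 0.1, -178.1]
force: [-0.4, -0.3, -2.5]
opening: 0.0249
gripper_force: 30.0
```

```bash
python3 - <<'E'
from h import *
goal([.5934,.166,.20],181.9)
w=ctrl.snapshot("wrist");save(w,"w5.png",(220,20,420,170),4)
c=np.array([.5874,.1658]);u=np.array([np.cos(np.radians(1.89)),np.sin(np.radians(1.89))]);v=np.array([-u[1],u[0]])
P=lambda X,Y,z:np.r_[c+u*X/1000+v*Y/1000,z/1000]
for nm,X,Y,z in(("railnear",-170,0,10),("block top rear",-122,0,70),("block front",-92,0,70),("contact",-77,0,54),("rs wall L",-66,-15.5,58),("rs wall R",-66,15.5,58),("plate L",-66,-43,18),("plate R",-66,43,18)):
    q=proj(w,P(X,Y,z),1)[0];print(nm,q.round(1),((q-[220,20])*4).round(0))
E
```

```text
t 7.62 p [0.5938 0.1663 0.2018] yaw -178.08 F [-0.4 -0.3 -2.5] op 0.0249 gf 30.0
shift [ 0.0005 -0.0004  0.0023] turn 0.0002 dist 0.0019
railnear [319.    2.6] [396. -69.]
block top rear [319.3  38.4] [397.  74.]
block front [319.2  79. ] [397. 236.]
contact [319.1  99.9] [396. 320.]
rs wall L [298.6 114.3] [314. 377.]
rs wall R [339.6 114.4] [478. 378.]
plate L [270.5 113.2] [202. 373.]
plate R [367.3 113.4] [589. 373.]
```

View pics/w5.png

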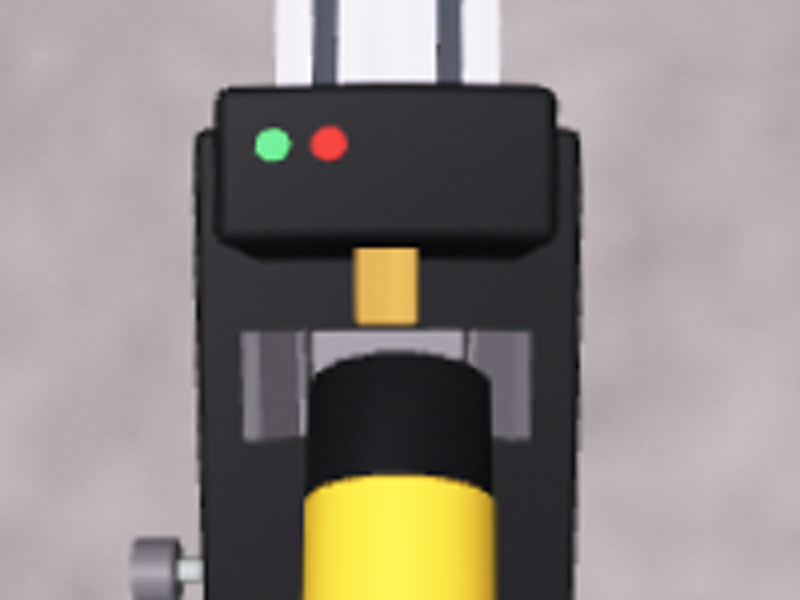

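{"name": "send_rows", "arguments": {
  "deltas": [
    [[0.001, -0.003, 0.025], 0],
    [[0.001, -0.003, 0.055], 0],
    [[0.001, -0.003, 0.073], 0],
    [[0.001, -0.003, 0.082], 0],
    [[0.001, -0.003, 0.085], 0]
  ]
}}

```text
clock: 8.08
tool_pos: [0.5922, 0.1639, 0.1315]
orientation: [-180.0, -0.1, -178.1]
force: [0.0, -0.3, -2.0]
opening: 0.0253
gripper_force: 30.0
```

{"name": "send_rows", "arguments": {
  "deltas": [
    [[0, 0, 0.001], 0],
    [[0, 0, 0.002], 0],
    [[0, 0, 0.003], 0],
    [[0, 0, 0.004], 0],
    [[0, 0, 0.004], 0]
  ]
}}

```text
clock: 8.5
tool_pos: [0.5927, 0.1646, 0.1295]
orientation: [180.0, 0.0, -178.0]
force: [0.0, -1.0, -2.3]
opening: 0.0252
gripper_force: 30.0
```

```bash
python3 - <<'E'
from h import *
goal([.5934,.164,.13],181.9)
w=ctrl.snapshot("wrist");save(w,"w6.png",(220,0,420,150),4)
E
```

```text
t 8.5 p [0.5927 0.1646 0.1295] yaw -178.02 F [ 0.  -1.  -2.3] op 0.0252 gf 30.0
shift [-0.0009 -0.0008 -0.0006] turn 0.0008 dist 0.0011
```

View pics/w6.png

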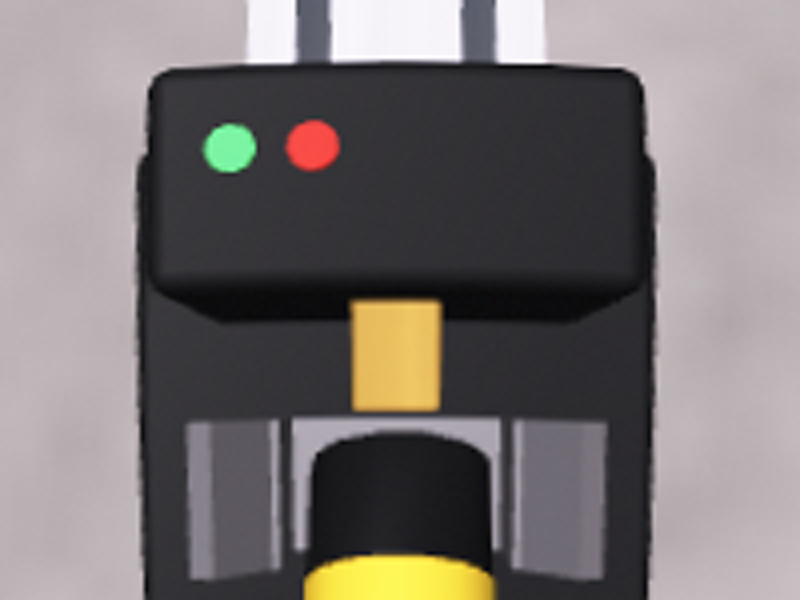

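{"name": "send_rows", "arguments": {
  "deltas": [
    [[0, -0.0006, 0.0015], 0],
    [[0, -0.0006, 0.003], 0],
    [[0, -0.0006, 0.0045], 0],
    [[0, -0.0006, 0.006], 0],
    [[0, -0.0006, 0.0065], 0]
  ]
}}

```text
clock: 8.97
tool_pos: [0.5934, 0.1644, 0.1244]
orientation: [180.0, 0.1, -178.0]
force: [3.7, 0.3, 2.8]
opening: 0.0251
gripper_force: 30.0
```

{"name": "send_rows", "arguments": {
  "deltas": [
    [[0, 0, 0.0015], 0],
    [[0, 0, 0.003], 0],
    [[0, 0, 0.0045], 0],
    [[0, 0, 0.006], 0],
    [[0, 0, 0.0065], 0]
  ]
}}

```text
clock: 9.38
tool_pos: [0.5922, 0.1638, 0.1181]
orientation: [-180.0, -0.0, -178.0]
force: [3.0, 0.1, 2.1]
opening: 0.0251
gripper_force: 30.0
```

{"name": "send_rows", "arguments": {
  "deltas": [
    [[0.001, 0, 0], 0],
    [[0.002, 0, 0], 0],
    [[0.003, 0, 0], 0],
    [[0.004, 0, 0], 0],
    [[0.005, 0, 0], 0]
  ]
}}

```text
clock: 9.8
tool_pos: [0.5893, 0.164, 0.119]
orientation: [180.0, 0.1, -178.0]
force: [6.7, -0.6, 1.1]
opening: 0.0253
gripper_force: 30.0
```

```bash
python3 - <<'E'
from h import *
goal([.5856,.1636,.118],181.9)
w=ctrl.snapshot("wrist")
g=cv2.cvtColor(w["color"],cv2.COLOR_RGB2GRAY)[20:300,320].astype(int)
d=np.diff(g);print([(20+i,int(x)) for i,x in enumerate(d) if abs(x)>25])
p=np.array(ctrl.get_obs()["tool_pos"])
for tilt in(12,16,20,25):
    P=proj(w,np.array([[-.08,0,.013],[-.064,0,.013],[0,0,.013]])@torchR(1.9,tilt).T+p-[0,0,.047]-torchR(1.9,tilt)[:,0]*.002,1);print(tilt,P.round(1).tolist())
hsv=cv2.cvtColor(w["color"],cv2.COLOR_RGB2HSV);m=cv2.inRange(hsv,(12,90,120),(26,255,255));m[140:]=0;v=np.argwhere(m);print(v.min(0),v.max(0),len(v))
c=np.array([.588,.1636]);u=np.array([np.cos(.033),np.sin(.033)])
for X in(-86,-83,-80,-77):print(X,proj(w,np.r_[c+u*X/1000,.054],1).round(1))
E
```

```text
t 9.8 p [0.5893 0.164  0.119 ] yaw -178.0 F [ 6.7 -0.6  1.1] op 0.0253 gf 30.0
shift [ 0.0046 -0.0004  0.0013] turn 0.0011 dist 0.0039
[(78, 40), (79, 136), (102, -44), (103, -115), (137, 149), (138, 46), (222, -166), (230, 167), (243, -83), (244, -81), (250, 63), (251, 89), (252, 30), (263, -59), (264, -116), (296, 139)]
12 [[320.8, 98.4], [320.8, 132.8], [320.4, 270.4]]
16 [[320.7, 99.7], [320.7, 132.3], [320.4, 268.5]]
20 [[320.6, 101.6], [320.6, 132.6], [320.4, 266.5]]
25 [[320.5, 104.9], [320.5, 133.8], [320.4, 264.1]]
[ 80 301] [139 336] 621
-86 [[319.9  90.5]]
-83 [[319.9  96.4]]
-80 [[319.9 102.3]]
-77 [[319.9 108.2]]
```

{"name": "send_rows", "arguments": {
  "deltas": [
    [[0.001, 0, 0], 0],
    [[0.002, 0, 0], 0],
    [[0.003, 0, 0], 0],
    [[0.004, 0, 0], 0],
    [[0.004, 0, 0], 0]
  ]
}}

```text
clock: 10.27
tool_pos: [0.5859, 0.1639, 0.119]
orientation: [180.0, 0.1, -178.0]
force: [5.1, -0.6, 0.5]
opening: 0.025
gripper_force: 30.0
```

```bash
python3 - <<'E'
from h import *
goal([.587,.1636,.095],181.9)
w=ctrl.snapshot("wrist")
g=cv2.cvtColor(w["color"],cv2.COLOR_RGB2GRAY)[20:300,320].astype(int)
d=np.diff(g);print([(20+i,int(x)) for i,x in enumerate(d) if abs(x)>25])
c=np.array([.588,.1636]);u=np.array([np.cos(.033),np.sin(.033)])
for X,z in((-92,.07),(-92,.065),(-86,.054),(-83,.054),(-80,.054)):print(X,z,proj(w,np.r_[c+u*X/1000,z],1).round(1))
E
```

```text
t 10.27 p [0.5859 0.1639 0.119 ] yaw -178.01 F [ 5.1 -0.6  0.5] op 0.025 gf 30.0
shift [-0.0013 -0.0004  0.03  ] turn 0.001 dist 0.024
[(21, -100), (22, -118), (85, 103), (86, 64), (102, -42), (103, -116), (137, 150), (138, 45), (222, -164), (230, 166), (243, -83), (244, -81), (250, 63), (251, 88), (252, 31), (263, -54), (264, -124), (296, 139)]
-92 0.07 [[320.2  83.4]]
-92 0.065 [[320.2  84.1]]
-86 0.054 [[320.   97.2]]
-83 0.054 [[320.  103.1]]
-80 0.054 [[320.  109.1]]
```

{"name": "send_rows", "arguments": {
  "deltas": [
    [[-0.0002, 0, 0.0025], 0],
    [[-0.0004, 0, 0.005], 0],
    [[-0.0006, 0, 0.0075], 0],
    [[-0.0008, 0, 0.01], 0],
    [[-0.001, 0, 0.012], 0]
  ]
}}

```text
clock: 10.73
tool_pos: [0.5873, 0.1642, 0.1095]
orientation: [180.0, 0.2, -178.0]
force: [8.2, -0.6, 2.5]
opening: 0.0254
gripper_force: 30.0
```

{"name": "send_rows", "arguments": {
  "deltas": [
    [[-0.0001, 0, 0.0015], 0],
    [[-0.0002, 0, 0.003], 0],
    [[-0.0003, 0, 0.0045], 0],
    [[-0.0004, 0, 0.006], 0],
    [[-0.0004, 0, 0.006], 0]
  ]
}}

```text
clock: 11.15
tool_pos: [0.5881, 0.1631, 0.1063]
orientation: [-180.0, 0.2, -178.0]
force: [6.8, -8.1, 11.2]
opening: 0.0251
gripper_force: 30.1
```

{"name": "send_rows", "arguments": {
  "deltas": [
    [[0, 0, 0.0015], 0],
    [[0, 0, 0.003], 0],
    [[0, 0, 0.0045], 0],
    [[0, 0, 0.006], 0],
    [[0, 0, 0.006], 0]
  ]
}}

```text
clock: 11.57
tool_pos: [0.589, 0.1637, 0.1018]
orientation: [180.0, 0.3, -178.0]
force: [9.0, -5.7, 9.8]
opening: 0.0255
gripper_force: 30.0
```

```bash
python3 - <<'E'
from h import *
goal([.587,.1636,.095],181.9)
w=ctrl.snapshot("wrist")
g=cv2.cvtColor(w["color"],cv2.COLOR_RGB2GRAY)[20:300,320].astype(int)
d=np.diff(g);print([(20+i,int(x)) for i,x in enumerate(d) if abs(x)>25])
c=np.array([.5888,.1636]);u=np.array([np.cos(.033),np.sin(.033)])
for X,z in((-92,.07),(-86,.054),(-83,.054),(-80,.054)):print(X,z,proj(w,np.r_[c+u*X/1000,z],1).round(1))
E
```

```text
t 11.57 p [0.589  0.1637 0.1018] yaw -177.97 F [ 9.  -5.7  9.8] op 0.0255 gf 30.0
shift [ 0.0025 -0.      0.0085] turn 0.0014 dist 0.0071
[(75, 26), (76, 81), (77, 79), (102, -105), (103, -45), (143, 133), (144, 71), (232, -135), (233, -42), (239, 47), (240, 125), (252, -170), (259, 61), (260, 119), (269, -28), (270, -90), (271, -67), (296, 133)]
-92 0.07 [[321.4  74.8]]
-86 0.054 [[320.9  91.1]]
-83 0.054 [[320.9  97.8]]
-80 0.054 [[320.9 104.4]]
```

{"name": "send_rows", "arguments": {
  "deltas": [
    [[0.0015, 0, 0], 0],
    [[0.003, 0, 0.001], 0],
    [[0.003, 0, 0.0025], 0],
    [[0.003, 0, 0.004], 0],
    [[0.003, 0, 0.005], 0]
  ]
}}

```text
clock: 12.03
tool_pos: [0.5861, 0.1642, 0.0966]
orientation: [179.9, 0.3, -178.0]
force: [6.0, -1.6, 12.8]
opening: 0.0251
gripper_force: 30.0
```

{"name": "send_rows", "arguments": {
  "deltas": [
    [[0, 0, 0.0015], 0],
    [[0, 0, 0.003], 0],
    [[0, 0, 0.0045], 0],
    [[0, 0, 0.0055], 0],
    [[0, 0, 0.0055], 0]
  ]
}}

```text
clock: 12.45
tool_pos: [0.5862, 0.1642, 0.096]
orientation: [179.9, 0.3, -177.9]
force: [-4.8, -3.6, 36.0]
opening: 0.0255
gripper_force: 30.0
```

```bash
python3 - <<'E'
from h import *
goal([.587,.1636,.095],181.9)
w=ctrl.snapshot("wrist")
g=cv2.cvtColor(w["color"],cv2.COLOR_RGB2GRAY)[20:300,320].astype(int)
d=np.diff(g);print([(20+i,int(x)) for i,x in enumerate(d) if abs(x)>25])
c=np.array([.5892,.1636]);u=np.array([np.cos(.033),np.sin(.033)])
for X,z in((-92,.07),(-86,.054),(-83,.054),(-80,.054)):print(X,z,proj(w,np.r_[c+u*X/1000,z],1).round(1))
E
```

```text
t 12.45 p [0.5862 0.1642 0.096 ] yaw -177.9 F [-4.8 -3.6 36. ] op 0.0255 gf 30.0
shift [-0.0009 -0.0008  0.0013] turn 0.0022 dist 0.0014
[(81, 132), (82, 50), (103, -34), (104, -113), (146, 44), (147, 92), (148, 69), (236, -76), (237, -107), (243, 78), (244, 91), (245, 30), (255, -51), (256, -151), (262, 92), (263, 90), (269, -28), (270, -89), (271, -65), (297, 128)]
-92 0.07 [[320.   81.5]]
-86 0.054 [[319.7  97.8]]
-83 0.054 [[319.7 104.7]]
-80 0.054 [[319.6 111.6]]
```

{"name": "send_rows", "arguments": {
  "deltas": [
    [[0, 0, -0.002], 0],
    [[0, 0, -0.004], 0],
    [[0, 0, -0.005], 0],
    [[0, 0, -0.005], 0],
    [[0, 0, -0.005], 0]
  ]
}}

```text
clock: 12.92
tool_pos: [0.5859, 0.1643, 0.0964]
orientation: [179.9, 0.2, -178.0]
force: [6.8, -1.5, 6.4]
opening: 0.0253
gripper_force: 30.0
```

```bash
python3 - <<'E'
from h import *
goal([.587,.1636,.095],181.9)
s=ctrl.snapshot("scene");t=ctrl.snapshot("top")
A=cv2.resize(s["color"][180:280,310:410,::-1],(590,590),interpolation=cv2.INTER_CUBIC)
cv2.imwrite("pics/s2.png",A)
for p,n in((s,"s"),(t,"t")):
    for d in ctrl.cut_out(p,"latch")[:2]:
        v=np.argwhere(d["pixels"]);print(n,d["conf"],v.min(0),v.max(0),len(v))
    hsv=cv2.cvtColor(p["color"],cv2.COLOR_RGB2HSV);m=cv2.inRange(hsv,(5,180,150),(15,255,255));k=np.argwhere(m);k=k[(k[:,1]>260)&(k[:,1]<400)];print(k.min(0) if len(k) else 0,k.max(0) if len(k) else 0,len(k),k.mean(0))
E
```

```text
t 12.92 p [0.5859 0.1643 0.0964] yaw -177.97 F [ 6.8 -1.5  6.4] op 0.0253 gf 30.0
shift [-0.0014 -0.0009  0.0018] turn 0.0014 dist 0.0019
s 0.4 [223 368] [235 379] 91
s 0.2 [149 178] [171 205] 492
[223 368] [231 378] 60 [227.01666667 373.3       ]
0 0 0 [nan nan]<stdin>:9: RuntimeWarning: Mean of empty slice.
  ret = um.true_divide(
```

View pics/s2.png

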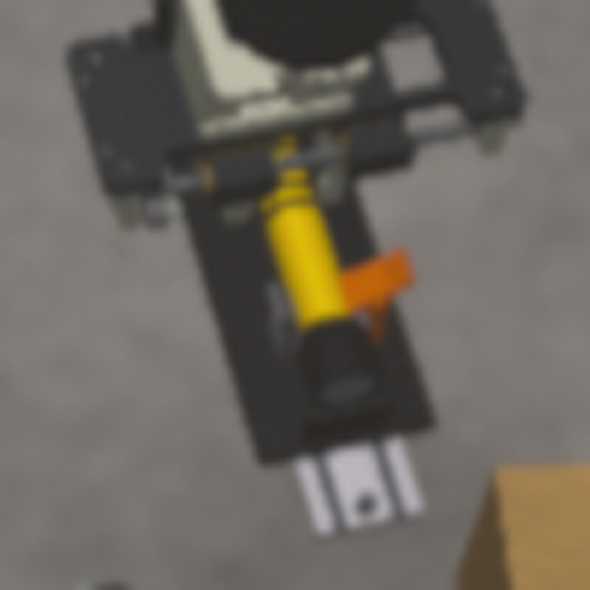

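{"name": "send_rows", "arguments": {
  "deltas": [
    [[-0.001, 0, 0], 0],
    [[-0.002, 0, 0], 0],
    [[-0.003, 0, 0], 0],
    [[-0.0035, 0, 0], 0],
    [[-0.0035, 0, 0], 0]
  ]
}}

```text
clock: 13.53
tool_pos: [0.5863, 0.1642, 0.0963]
orientation: [180.0, -0.0, -178.0]
force: [-5.1, 1.6, 15.4]
opening: 0.0253
gripper_force: 30.0
```

{"name": "send_rows", "arguments": {
  "deltas": [
    [[0, 0, 0], 0],
    [[0, 0, 0], 0],
    [[0, 0, 0], 0],
    [[0, 0, 0], 0],
    [[0, 0, 0], 0]
  ],
  "gripper": 0.5
}}

```text
clock: 13.95
tool_pos: [0.5864, 0.1635, 0.0945]
orientation: [-180.0, -0.1, -178.0]
force: [0.8, 0.2, 0.4]
opening: 0.0432
gripper_force: 0.0
```

```bash
python3 - <<'E'
from h import *
goal([.587,.1636,.2],181.9)
w=ctrl.snapshot("wrist")
g=cv2.cvtColor(w["color"],cv2.COLOR_RGB2GRAY)[20:300,320].astype(int)
d=np.diff(g);print([(20+i,int(x)) for i,x in enumerate(d) if abs(x)>25])
c=np.array([.5892,.1636]);u=np.array([np.cos(.033),np.sin(.033)])
for X,z in((-92,.07),(-86,.054),(-83,.054),(-80,.054),(-77,.054)):print(X,z,proj(w,np.r_[c+u*X/1000,z],1).round(1))
E
```

```text
t 13.95 p [0.5864 0.1635 0.0945] yaw -178.04 F [0.8 0.2 0.4] op 0.0432 gf 0.0
shift [-0.0006  0.     -0.1319] turn 0.0006 dist 0.1055
[(81, 84), (82, 95), (109, -55), (110, -95), (152, 50), (153, 95), (154, 60), (242, -47), (243, -151), (249, 40), (250, 122), (251, 36), (261, -63), (262, -109), (263, -27), (268, 52), (269, 60), (270, -28), (271, -66), (297, -30)]
-92 0.07 [[321.5  81.5]]
-86 0.054 [[321.   98.2]]
-83 0.054 [[321.  105.2]]
-80 0.054 [[321.  112.2]]
-77 0.054 [[321.  119.2]]
```

{"name": "send_rows", "arguments": {
  "deltas": [
    [[0, 0, -0.02], 0],
    [[0, 0, -0.05], 0],
    [[0, 0, -0.09], 0],
    [[0, 0, -0.13], 0],
    [[0, 0, -0.15], 0]
  ]
}}

```text
clock: 14.42
tool_pos: [0.5879, 0.1641, 0.2188]
orientation: [179.9, 0.2, -178.0]
force: [0.9, 1.1, 0.6]
opening: 0.0438
gripper_force: 0.0
```

{"name": "send_rows", "arguments": {
  "deltas": [
    [[0.05, 0, -0.02], 0],
    [[0.1, 0, -0.02], 0],
    [[0.13, 0, -0.02], 0],
    [[0.13, 0, -0.02], 0],
    [[0.13, 0, -0.02], 0]
  ]
}}

```text
clock: 14.83
tool_pos: [0.4819, 0.1602, 0.2317]
orientation: [180.0, 0.1, -178.0]
force: [-0.2, 0.4, -0.1]
opening: 0.0439
gripper_force: 0.0
```

```bash
python3 - <<'E'
from h import *
goal([.587,.1636,.2],181.9)
w=ctrl.snapshot("wrist");save(w,"w9.png")
c=np.array([.5892,.1636]);u=np.array([np.cos(.033),np.sin(.033)]);v=np.array([-u[1],u[0]])
P=lambda X,Y,z:proj(w,np.r_[c+u*X/1000+v*Y/1000,z/1000],1).round(1)[0].tolist()
for a in((-92,0,70),(-80,0,61),(-80,0,54),(-64,0,61),(0,0,61),(86,0,61),(86,0,65),(112,0,65),(118,0,40),(123,0,18),(165,0,10)):print(a,P(*a))
col=int(P(0,0,61)[0])
g=cv2.cvtColor(w["color"],cv2.COLOR_RGB2GRAY)[5:330,col].astype(int)
d=np.diff(g);print(col,[(5+i,int(x)) for i,x in enumerate(d) if abs(x)>20])
t=ctrl.snapshot("top");s=ctrl.snapshot("scene")
for tl in(0,3):
  r=fit_torch([t,s],[589,163,1.9],.048,tl);print(tl,r.x.round(1),round(r.fun,3))
for p in(t,s):
    hsv=cv2.cvtColor(p["color"],cv2.COLOR_RGB2HSV);m=cv2.inRange(hsv,(5,180,150),(15,255,255));k=np.argwhere(m);k=k[(k[:,1]>260)&(k[:,1]<400)];print(k.min(0) if len(k) else 0,k.max(0) if len(k) else 0,len(k))
E
```

```text
t 14.83 p [0.4819 0.1602 0.2317] yaw -177.96 F [-0.2  0.4 -0.1] op 0.0439 gf 0.0
shift [-0.1314 -0.0005  0.0397] turn 0.0016 dist 0.1098
(-92, 0, 70) [319.1, 215.5]
(-80, 0, 61) [319.0, 224.3]
(-80, 0, 54) [318.9, 221.5]
(-64, 0, 61) [318.9, 240.1]
(0, 0, 61) [318.7, 295.8]
(86, 0, 61) [318.4, 353.2]
(86, 0, 65) [318.4, 355.5]
(112, 0, 65) [318.3, 369.5]
(118, 0, 40) [318.3, 358.4]
(123, 0, 18) [318.3, 349.3]
(165, 0, 10) [318.2, 364.9]
318 [(118, 33), (121, -98), (122, -43), (130, 34), (131, 92), (132, 27), (166, -163), (167, -55), (171, 24), (177, -66), (212, 99), (213, 46), (219, -51), (220, -121), (239, 57), (240, 121), (269, -35), (270, -88), (271, -60), (296, 135), (300, -60), (301, -131), (303, 90), (304, 92), (307, -24), (308, -119), (309, -55), (310, 94), (311, 93), (322, -128)]
0 [589.2 165.1   1.9] 0.398
3 [588.8 165.1   1.2] 0.397
0 0 0
[223 368] [231 378] 59
```

{"name": "send_rows", "arguments": {
  "deltas": [
    [[-0.03, 0, 0], 0],
    [[-0.08, 0, 0], 0],
    [[-0.13, 0, 0], 0],
    [[-0.18, 0, 0], 0],
    [[-0.23, 0, 0], 0]
  ]
}}

```text
clock: 15.6
tool_pos: [0.669, 0.1662, 0.2303]
orientation: [-180.0, -0.0, -178.0]
force: [0.3, 0.7, 1.2]
opening: 0.044
gripper_force: 0.0
```

{"name": "send_rows", "arguments": {
  "deltas": [
    [[-0.017, 0, 0], 0],
    [[-0.017, 0, 0], 0],
    [[-0.017, 0, 0], 0],
    [[-0.017, 0, 0], 0],
    [[-0.017, 0, 0], 0]
  ]
}}

```text
clock: 16.02
tool_pos: [0.6797, 0.167, 0.231]
orientation: [-180.0, -0.0, -178.0]
force: [-0.3, 1.1, 0.1]
opening: 0.044
gripper_force: 0.0
```

```bash
python3 - <<'E'
from h import *
goal([.587,.1636,.2],181.9)
w=ctrl.snapshot("wrist");save(w,"w9.png")
c=np.array([.5892,.1636]);u=np.array([np.cos(.033),np.sin(.033)]);v=np.array([-u[1],u[0]])
P=lambda X,Y,z:proj(w,np.r_[c+u*X/1000+v*Y/1000,z/1000],1).round(1)[0].tolist()
for a in((-92,0,70),(-80,0,61),(-64,0,61),(0,0,61),(86,0,61),(86,0,65),(112,0,65),(112,0,31),(112,0,40),(118,0,40),(123,0,18),(165,0,10)):print(a,P(*a))
for a in((68,9.5,58.5),(68,27,70),(68,38,76),(59,38,76),(77,38,76),(59,9.5,58.5),(77,9.5,58.5)):print("latch",a,P(*a))
col=int(P(60,0,61)[0])
for cc in(col-2,col+3):
    g=cv2.cvtColor(w["color"],cv2.COLOR_RGB2GRAY)[5:330,cc].astype(int)
    d=np.diff(g);print(cc,[(5+i,int(x)) for i,x in enumerate(d) if abs(x)>9])
print("colL",g[:0]); G=cv2.cvtColor(w["color"],cv2.COLOR_RGB2GRAY);r0=int(P(112,0,50)[1]);print(r0-15,G[r0-15:r0+25,col].tolist())
hsv=cv2.cvtColor(w["color"],cv2.COLOR_RGB2HSV);m=cv2.inRange(hsv,(5,200,100),(16,255,255));m[:,:300]=0;m[260:]=0;n,l,st,ce=cv2.connectedComponentsWithStats(m);print([s.tolist() for s in st[1:] if s[4]>60])
for r in range(80,260,6):
    q=np.where(m[r])[0]
    if len(q)>2:print(r,q.min(),q.max(),end="; ")
E
```

```text
t 16.02 p [0.6797 0.167  0.231 ] yaw -178.02 F [-0.3  1.1  0.1] op 0.044 gf 0.0
shift [ 0.116  -0.0002  0.0388] turn 0.0009 dist 0.0978
(-92, 0, 70) [319.6, -14.6]
(-80, 0, 61) [319.5, 1.6]
(-64, 0, 61) [319.4, 18.8]
(0, 0, 61) [319.3, 92.2]
(86, 0, 61) [319.0, 191.3]
(86, 0, 65) [319.0, 192.6]
(112, 0, 65) [318.9, 220.4]
(112, 0, 31) [318.9, 207.9]
(112, 0, 40) [318.9, 211.0]
(118, 0, 40) [318.9, 216.7]
(123, 0, 18) [318.8, 213.7]
(165, 0, 10) [318.7, 246.2]
latch (68, 9.5, 58.5) [329.9, 170.8]
latch (68, 27, 70) [351.2, 173.8]
latch (68, 38, 76) [365.1, 175.5]
latch (59, 38, 76) [365.5, 164.9]
latch (77, 38, 76) [364.6, 186.0]
latch (59, 9.5, 58.5) [330.0, 160.7]
latch (77, 9.5, 58.5) [329.8, 180.7]
317 [(18, -12), (19, 144), (20, 48), (64, -19), (65, -127), (66, -37), (68, 27), (69, 119), (70, 36), (76, -70), (77, -111), (81, 180), (87, -12), (88, -85), (89, -88), (92, 46), (93, 139), (99, -17), (100, -126), (101, -43), (103, 12), (104, 104), (105, 68), (111, -27), (112, -158), (116, 167), (117, 22), (183, -144), (184, -47), (218, 151), (219, 54), (220, 11), (229, -61), (230, -78)
[... 306 characters left out ...]
-15), (88, -92), (89, -86), (92, 45), (93, 148), (99, -22), (100, -131), (101, -40), (103, 11), (104, 101), (105, 77), (111, -33), (112, -156), (116, 165), (117, 28), (183, -144), (184, -44), (218, 174), (219, 37), (229, -54), (230, -75), (231, -26), (236, 44), (237, 79), (238, 19), (239, -36), (240, -57), (269, -37), (270, -44), (271, -22), (275, 12), (283, 10), (295, -15), (296, 53), (297, 17), (321, -18), (322, -56)]
colL []
199 [46, 45, 45, 43, 43, 42, 42, 42, 42, 40, 39, 38, 38, 36, 37, 37, 35, 35, 33, 33, 184, 237, 247, 246, 247, 247, 247, 246, 246, 246, 227, 125, 84, 93, 93, 93, 94, 93, 93, 150]
[[329, 153, 37, 32, 816]]
158 346 350; 164 330 365; 170 329 365; 176 329 365; 182 348 365;
```

```bash
python3 - <<'E'
from h import *
w=ctrl.snapshot("wrist")
c=np.array([.5892,.1636]);u=np.array([np.cos(.033),np.sin(.033)]);v=np.array([-u[1],u[0]])
P=lambda X,Y,z:proj(w,np.r_[c+u*X/1000+v*Y/1000,z/1000],1).round(1)[0].tolist()
hsv=cv2.cvtColor(w["color"],cv2.COLOR_RGB2HSV);m=cv2.inRange(hsv,(5,200,60),(16,255,255));m[:,:300]=0;m[260:]=0
for cc in(331,334,338,342,356,361):
    q=np.where(m[:,cc])[0];print(cc,q.min(),q.max())
for Y,z in((10,59),(15,62),(20,65.4),(31,72),(36,75)):print(P(59,Y,z),P(77,Y,z))
g=cv2.cvtColor(w["color"],cv2.COLOR_RGB2GRAY)
for cc in(295,298,301):
    col=g[130:215,cc].astype(int);d=np.diff(col);print(cc,[(130+i,int(x)) for i,x in enumerate(d) if abs(x)>12])
for Y,z in((-14.5,58),(-18,66),(-20,66)):print(P(59,Y,z),P(77,Y,z))
E
```

```text
331 160 179
334 160 180
338 160 180
342 160 181
356 162 183
361 164 183
[330.4, 160.6] [330.2, 180.7]
[336.4, 161.3] [336.0, 181.5]
[342.5, 162.1] [342.0, 182.5]
[356.2, 163.7] [355.6, 184.6]
[362.7, 164.4] [361.9, 185.5]
295 [(159, 18), (160, 17), (181, -23), (182, -17), (210, 23), (211, 99)]
298 [(154, 26), (156, -13), (160, 14), (179, -15), (180, -22), (181, -14), (210, 51), (211, 146)]
301 [(152, 14), (159, 19), (178, -22), (179, -24)]
[302.3, 160.3] [302.5, 180.3]
[297.7, 162.1] [297.9, 182.6]
[295.3, 162.1] [295.6, 182.6]
```

```bash
python3 -c "
from plant import ctrl
print(ctrl.close_job())"
```

```text
the job is handed in; nothing more can be done
None
```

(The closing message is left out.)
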